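# Hold back the sprung follower in the tea drawer

### The arm

A 6-joint arm with a two-finger parallel gripper is mounted at the origin on the work surface. World frame = base frame: x ahead of the robot, y to its left, z up, the work surface at z = 0. Lengths are in m, angles in degrees, forces in N, time in s.
With the tool pointing down it reaches from about 0.325 to 0.9 m from the base axis. Payload 6.1 kg.
Tool frame: the origin (TCP) lies midway between the tips of the shut fingers; the grasp point (between the pads) lies behind it (robot.hold_point_z is the z of the grasp point in the tool frame, in m); z points along the fingers, y is the line along which they close (so a half turn about z gives the same grasp; the last joint's range is limited). The gripper opens to 85 mm and grips with 20 to 120 N. Pads are 22 mm wide; open, the fingers measure 114 mm over their backs; the gripper's body (76 mm by 85 mm) begins 54 mm behind the grasp point. The pads swing forward as they close: fully open they stand 13 mm farther back than shut.
Start: joints at [61.243, 12.628, 87.462, -0, 79.91, -7.225], TCP at [0.229, 0.581, 0.231] pointing down, gripper open.
Joint ranges: [-170.65, 170.65], [-52.31, 119.04], [5.05, 147.46], [-71.25, 251.25], [11.57, 151.72], [-153.62, 153.62]. Speed limits (degrees/s): [147.25, 147.25, 172.46, 180, 180, 180].

### API

Orientations are given as a 3x3 rotation matrix whose columns are the frame's x, y, z axes.
In Python, from cell import robot gives the robot as it stands. The module is installed in compiled form; this text tells all that it offers.
- The arm moves only by the tool arm_command, never from a script. Its argument "plan" is a list that holds one entry, the list of rows, each a list of 5 numbers: the opening, from -1 (shut) to 1 (fully open), then the shift along the tool's x, y, z in shares of 500 mm (1.0 is 500 mm), then the turn about the tool's z in fractions of the full range, 1 being pi rad. A call has 1 to 8 rows; each row is the pose to reach, as a shift and turn from the pose commanded when the call began, along the tool's axes at that moment; what a row does not reach only later rows make up. A row lasts 1/12 s, in which the tool goes at most 41.7 mm and 7.16 degrees, less where a joint would pass 70% of its speed; a pose out of reach is approached as far as the arm can. No shift or turn number may pass 1 either way. A call with a gripper value outside its range is refused whole. The fingers move at their own pace and stop on an object; "grip_force" is the grip in N (left out, the last holds). Time passes only in rows, so rows that repeat a pose let the fingers close. It gives the time, the measured TCP pose, the force, the opening and the grip force at its end, in the units of the state.
- robot.sense(): the state, without advancing time (a new reading comes with each control period).
- robot.camera(name): name is "side" or "top"; returns the picture (400x640x3 uint8, blue, green, red); there is no depth.
- robot.calibration(name): a dict with "mtx" (3x3 intrinsics, pixels), "origin" and "attitude" of the camera in the world. Camera axes: x right, y up, looking along -z (the intrinsics and any distortion apply to the point x, -y, -z); pixel columns grow to the right and rows downward; lengths in m; the calibration is good to about 2 mm. A picture is of the moment at which its call begins. calibration takes no time and is no camera call.
- robot.finish_job(): hands the job in; it is judged then, once.
The state is a dict: "t": time; "joints": joint angles; "qd": joint speeds; "tau": joint torques, N m; "eef_pos": TCP position; "tcp_rot": TCP orientation; "force": force on the tool from outside, world axes, zero at the start; "moment": the same for the moment, N m; "grip_width": finger opening in m; "grasp_force": force on a finger pad.
Only numpy, scipy, OpenCV 4.12 (cv2) and the standard library are available. Lean on these libraries where they do the work, as an engineer would, in place of code of your own. Each camera call takes 0.05 s, during which the arm holds its last target. There are 200 camera calls.

### The job

Pull the drawer of the little oak tea cabinet out to its stop. Then reach into it from above and push the sprung follower plate sideways, back against its spring, past the click of its ratchet pawl and on to nearly the end of its travel, so that I can slip new packets in. Finish while still holding it there with the fingers, never letting it rest on the pawl, with the drawer still fully out and the jars and crockery left standing where they are.

Things in the scene. Friction and masses are not known exactly. Their poses are not given: they have to be found in the camera images.
- cabinet: low oak tea cabinet, fixed to the worktop: 200 mm deep, 364 mm wide, 100 mm high, one full-width drawer. Origin: middle of the lower edge of its front opening, at worktop height. Its +x axis points from the opening to its back (so the drawer pulls out along its -x), +y along its width, z up. Place and yaw vary.
- drawer (a joint): how far the drawer is pulled out, m: 0 shut, 0.15 at its stop; may start up to 30 mm open. Runs along the cabinet's -x; stiff slide, about 4 N of friction, stays where it is left. Front panel 14 mm thick in front of the opening, its top edge 88 mm above the worktop; drawer floor 18 mm above the worktop, side walls to 64 mm, inside 328 mm wide.
- drawer_handle (a point): middle of the dark steel bar handle on the drawer's front, moving with the drawer: a 10 mm thick level bar, 100 mm long along the cabinet's y, its axis 60 mm above the worktop and 40 mm in front of the front panel (35 mm free gap behind the bar), so a finger fits behind it from above if the gripper is opened about 30 mm.
- follower_face (a point): middle of the follower's pushing face (its cabinet -y side), 60 mm above the worktop, 90 mm inside the drawer's front panel, moving with it. The follower is an upright aluminium plate, 90 mm wide along the cabinet's x, 10 mm thick along y, 22 to 80 mm above the worktop. Beside the face (-y) the drawer is empty for 98 mm, up to a low divider: enter there from above with closed fingers.
- follower (a joint): travel of the follower, m, along the cabinet's +y: 0 at rest (plate in mid-drawer), 0.06 at its end stop. Behind it a rod with coils runs into a fixed housing. Its spring pushes back with 4 N at 0 and 10 N at 0.06. It clicks past the pawl at about 0.042; let go after that, it falls back on to the pawl at about 0.041 and stays caught.
- pawl (a joint): angle of the ratchet pawl, rad: 0 at rest. A steel finger 49 mm long, 8 mm thick, 36 mm above the worktop, on a post beside the drawer's front panel; it points along +y, slanting towards the follower. The small tooth on the follower's near edge pushes it aside to about 0.2 as it passes and it snaps back to 0 behind the tooth: the click.
- tin: small plain metal tea tin, 44 mm across, 45 mm high, loose in the narrow compartment at the drawer's -y end; rides along with the drawer. Origin under its centre. Not needed.
- jar_tall: tall clip-top glass jar, 94 mm across, 190 mm high, bystander on the left; origin under its centre
- jar_coffee: clip-top glass jar, 90 mm across, 130 mm high, dark contents, bystander on the left; origin under its centre
- jar_low: low clip-top glass jar, 90 mm across, 105 mm high, bystander on the right; origin under its centre
- jar_black_lid: small glass jar with black lid, 72 mm across, 85 mm high, standing on top of the cabinet, about halfway back; origin under its centre
- mug: white mug, 80 mm across, 90 mm high, handle to one side, bystander on the left; origin under its centre
- bowl: blue bowl, 130 mm across, 60 mm high, bystander on the right; origin under its centre

How it is judged (in metres and radians):
On the way, in this order (a step that is already met when the one before it is completed fails the run):
1. the drawer is out at its stop (within 7 mm) (value of joint drawer above 0.143 m), for 0.2 s.
2. the follower has been pushed past the click: beyond 46 mm, with the pawl snapped back (value of joint follower above 0.046 m and value of joint pawl below 0.07 rad and value of joint drawer above 0.135 m), for 0.2 s.
At the end, for the whole second after the job is handed in: the drawer is within 15 mm of its stop; the fingers press on the follower with more than 3 N and hold it still beyond 48 mm of its 60 mm travel, clear of the pawl, which has snapped back (value of joint drawer above 0.135 m and value of joint follower above 0.048 m and value of joint pawl below 0.07 rad and contact force between the fingers and follower above 3 N and velocity of joint follower between -0.02 and 0.02 m/s); the arm keeps its last pose, push and grip.
It fails at once if a jar, the mug or the bowl is knocked over or shoved more than 40 mm (distance of any of jar_tall, jar_coffee, jar_low, jar_black_lid, mug, bowl from where it was at the start of the episode above 0.04 m or angle between any of jar_tall, jar_coffee, jar_low, jar_black_lid, mug, bowl's own z axis and vertical above 0.5 rad).
It fails at once if the follower is allowed to fall back on to the pawl after the click (below 43 mm with the pawl down behind the tooth and no finger on it) (value of joint follower between 0.036 and 0.043 m and value of joint pawl below 0.05 rad and contact force between the fingers and follower below 0.3 N).
It also fails if it takes over 48 s, if anything falls off the work surface, if the arm or the gripper's body presses on something with over 40 N, if the wrist force passes 120 N, or if a joint passes its speed limit or range.

## Working session

There is one attempt and no reset: what is moved stays moved. The work goes in short steps, Python scripts to look and compute and a tool call to move; the robot and the scene stay as the last step left them, time stands still between calls to the robot, and variables do not carry over. Pictures are saved under pics/ and viewed, at most 10 in all, crops included, and the job is handed in when it is done.

Besides the shell and the picture viewer there is one more tool, called after "Call:" by a JSON object that holds its "fn" and its "kwargs". arm_command: Moves the arm, as the interface text tells. Its arguments: {"type":"object","properties":{"plan":{"type":"array","items":{"type":"array","items":{"type":"array","items":{"type":"number"}}}},"grip_force":{"type":"number"}},"required":["plan"]}

```bash
mkdir -p pics
python3 - <<'E'
from cell import robot
import cv2
for n in ("side","top"):
    cv2.imwrite(f"pics/{n}0.png",robot.camera(n)); c=robot.calibration(n); print(n,{k:(v.round(4).tolist() if hasattr(v,'round') else v) for k,v in c.items()})
s=robot.sense(); print(s, robot.hold_point_z)
E
```

```text
side {'mtx': [[380.4103, 0.0, 319.0124], [0.0, 380.4103, 196.3849], [0.0, 0.0, 1.0]], 'origin': [0.0569, -0.7787, 0.6724], 'attitude': [[0.8315, 0.2902, -0.4736], [-0.5555, 0.438, -0.7068], [0.0024, 0.8508, 0.5254]]}
top {'mtx': [[434.1782, 0.0, 325.331], [0.0, 434.1782, 200.1928], [0.0, 0.0, 1.0]], 'origin': [0.3045, -0.0136, 1.4446], 'attitude': [[0.0041, 0.9818, -0.1899], [-1.0, 0.005, 0.004], [0.0049, 0.1899, 0.9818]]}
{'t': 0.1, 'joints': array([ 6.12437892e+01,  1.26712170e+01,  8.75193997e+01,  2.37465343e-03,
        7.99075782e+01, -7.22630761e+00]), 'qd': array([-0.07335907, -0.0664516 , -0.15921201,  0.02084849,  0.08010908,
       -0.01677105]), 'tau': array([ 2.21004942e-03, -4.98241031e+01, -3.90550590e+01, -1.88213494e-04,
        5.71356140e-03,  2.68832679e-06]), 'eef_pos': array([0.22911465, 0.58092295, 0.23030152]), 'tcp_rot': array([[-9.30223373e-01,  3.66992830e-01, -8.60264369e-04],
       [ 3.66993749e-01,  9.30222226e-01, -1.48283463e-03],
       [ 2.56047358e-04, -1.69507908e-03, -9.99998531e-01]]), 'force': array([-0.29922323,  0.79417094, -0.78048355]), 'moment': array([0.01539001, 0.02516112, 0.03368034]), 'grasp_force': 0.0, 'grip_width': 0.085162519980528} -0.0187
```

View pics/side0.png

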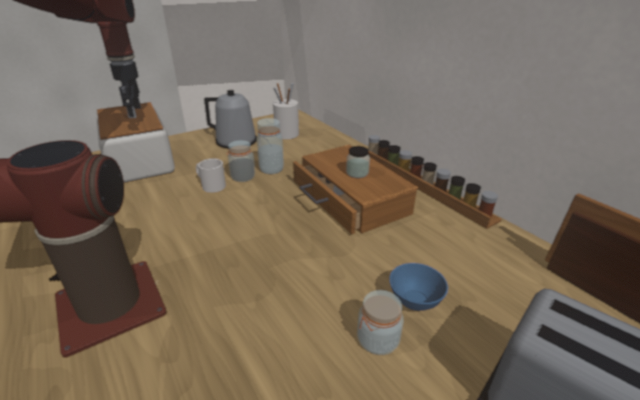

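View pics/top0.png

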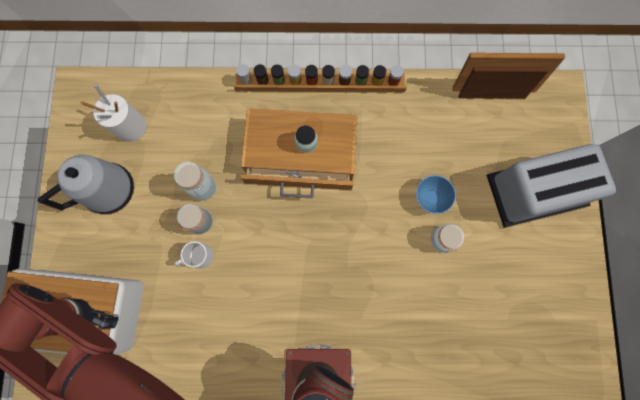

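The side view shows the cabinet around (360,185) with its handle near (312,198). The top view shows it around (300,148), with the drawer slightly open and the handle near (297,195). I'll zoom in on both.

```bash
cat > h.py <<'E'
import numpy as np, cv2
from cell import robot
def ray(n,p):
    c=robot.calibration(n); K=np.array(c["mtx"]); d=np.linalg.inv(K)@[p[0],p[1],1.]
    d=np.array(c["attitude"])@[d[0],-d[1],-d[2]]
    return np.array(c["origin"]),d/np.linalg.norm(d)
def plane(n,p,z):
    o,d=ray(n,p); return o+d*(z-o[2])/d[2]
def tri(ps,pt):
    a,u=ray("side",ps); b,v=ray("top",pt)
    k=np.linalg.lstsq(np.c_[u,-v],b-a,rcond=None)[0]
    p,q=a+k[0]*u,b+k[1]*v; return (p+q)/2,np.linalg.norm(p-q)
def proj(n,X):
    c=robot.calibration(n); x=np.array(c["attitude"]).T@(np.array(X)-c["origin"])
    q=np.array(c["mtx"])@[x[0],-x[1],-x[2]]; return q[:2]/q[2]
E
python3 - <<'E'
import cv2
s=cv2.imread("pics/side0.png")[140:240,285:420]; t=cv2.imread("pics/top0.png")[100:205,230:365]
f=lambda i:cv2.resize(i,None,fx=5.5,fy=5.5,interpolation=cv2.INTER_CUBIC)
cv2.imwrite("pics/s1.png",f(s)); cv2.imwrite("pics/t1.png",f(t))
E
```

```text
(no output)
```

View pics/s1.png

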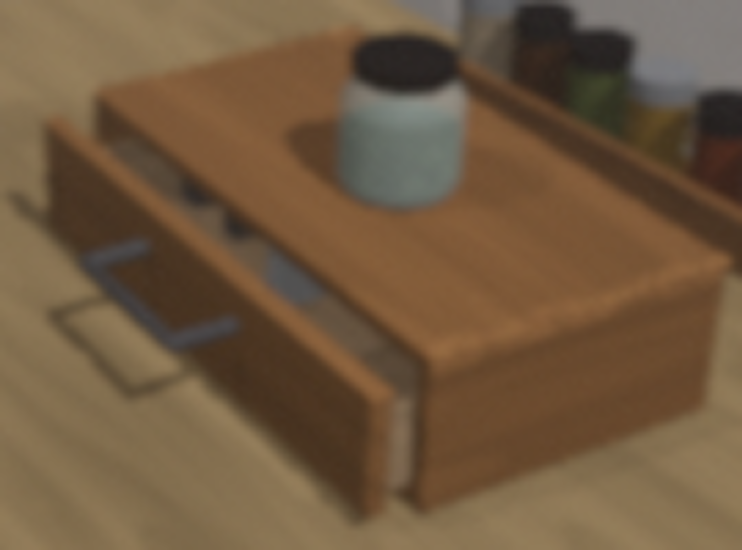

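View pics/t1.png

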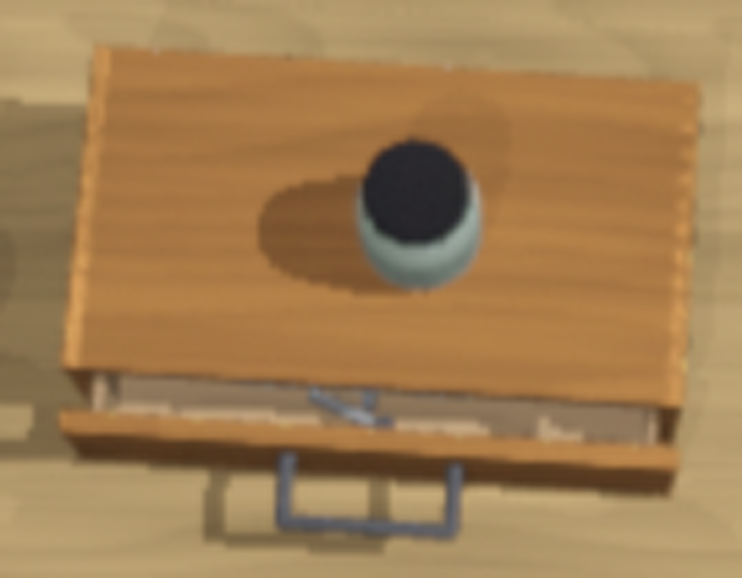

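The side crop shows the cabinet's top front corners at (98,92) and (430,365), its back-right corner at (728,262), and the bar ends at (92,262) and (172,345). In the top crop the corners are (66,367), (681,406), (699,85) and (97,47), and the bar ends are (285,525) and (452,531).

Run:
```python
from h import *
np.set_printoptions(precision=4,suppress=True)
S=lambda x,y:(285+(x+.5)/5.5-.5,140+(y+.5)/5.5-.5)
T=lambda x,y:(230+(x+.5)/5.5-.5,100+(y+.5)/5.5-.5)
P={}
for k,a,b,z in (("FL",(98,92),(66,367),.1),("FR",(430,365),(681,406),.1),("BR",(728,262),(699,85),.1),("hL",(92,262),(285,525),.06),("hR",(172,345),(452,531),.06),("pL",(52,121),(62,414),.088),("pR",(392,397),(678,455),.088)):
    p,e=tri(S(*a),T(*b)); q=plane("top",T(*b),z); r=plane("side",S(*a),z); P[k]=(q+r)/2; print(k,p,e,"top",q,"side",r)
P["BL"]=plane("top",T(97,47),.1)
yl=P["FL"]-P["FR"]; xl=P["BR"]-P["FR"]
print("width",np.linalg.norm(yl),"depth",np.linalg.norm(xl))
for n,v in (("front",yl),("handle",P["hL"]-P["hR"]),("panel",P["pL"]-P["pR"])): print(n,np.degrees(np.arctan2(v[1],v[0]))-90)
print("x dir yaw",np.degrees(np.arctan2(xl[1],xl[0])))
o=(P["FL"]+P["FR"])/2; h=(P["hL"]+P["hR"])/2
yaw=np.arctan2(yl[1],yl[0])-np.pi/2; X=np.array([np.cos(yaw),np.sin(yaw),0]);Y=np.array([-X[1],X[0],0])
print("origin",o,"handle",h,"in cab:",(h-o)@X,(h-o)@Y)
```

```text
FL [0.6754 0.25   0.0955] 0.0012888199702269722 top [0.6736 0.2494 0.1   ] side [0.6713 0.2419 0.1   ]
FR [ 0.6536 -0.1085  0.0927] 0.0010843012098967068 top [ 0.6522 -0.1083  0.1   ] side [ 0.6454 -0.1169  0.1   ]
BR [ 0.8518 -0.1212  0.0951] 0.0005327900653726372 top [ 0.8495 -0.1207  0.1   ] side [ 0.8454 -0.1268  0.1   ]
hL [0.5906 0.1229 0.06  ] 0.004229144295481077 top [0.5887 0.1238 0.06  ] side [0.5928 0.1225 0.06  ]
hR [0.5853 0.0254 0.0575] 0.001597657669488463 top [0.5855 0.025  0.06  ] side [0.5823 0.0223 0.06  ]
pL [0.6479 0.2552 0.0812] 0.005025661110924137 top [0.6485 0.2529 0.088 ] side [0.6385 0.2437 0.088 ]
pR [ 0.6281 -0.1081  0.0819] 0.0020759409280341023 top [ 0.6258 -0.1072  0.088 ] side [ 0.6234 -0.1153  0.088 ]
width 0.3590044163250498 depth 0.19896221334910755
front -3.7776647212159986
handle -3.893030683634535
panel -3.010762504571872
x dir yaw -3.207840994432716
origin [0.6606 0.0665 0.1   ] handle [0.5873 0.0734 0.06  ] in cab: -0.07360111243848026 0.002044508400248714
```

Careful with the scale: shifts go in shares of 500 mm and turns go in shares of pi rad. That gives: -26 cm / 50 = -0.52, -23 cm / 50 = -0.46, 0.63 rad / 3.1416 = 0.2005.

Call:
{"fn": "arm_command", "kwargs": {"plan": [[[-0.3, -0.06, -0.04, 0, 0.0223], [-0.3, -0.12, -0.08, 0, 0.0477], [-0.3, -0.19, -0.126, 0, 0.0732], [-0.3, -0.26, -0.17, 0, 0.0987], [-0.3, -0.33, -0.216, 0, 0.1273], [-0.3, -0.4, -0.26, 0, 0.1528], [-0.3, -0.46, -0.3, 0, 0.1783], [-0.3, -0.52, -0.34, 0, 0.2005]]], "grip_force": 30}}

```text
t: 0.77
eef_pos: [0.4094, 0.3259, 0.231]
tcp_rot: [[-0.532, 0.847, -0.0], [0.847, 0.532, -0.0], [-0.0, -0.0, -1.0]]
force: [1.6, 1.1, -1.1]
grip_width: 0.03
grasp_force: 0.0
```

```bash
cat >> h.py <<'E'
def st():
    s=robot.sense(); R=s["tcp_rot"]; print("t",round(s["t"],2),"pos",s["eef_pos"].round(4),"yaw_y",round(np.degrees(np.arctan2(R[1,1],R[0,1])),2),"F",s["force"].round(1),"w",round(s["grip_width"],4),"gf",round(s["grasp_force"],1)); return s
def to(P,yaw):
    s=st(); R=s["tcp_rot"]; a=np.arctan2(R[1,1],R[0,1]); print("shift cm",(R.T@(np.array(P)-s["eef_pos"])*100).round(2),"turn",round(a-np.radians(yaw),3))
E
python3 -c "
from h import *
to([.587,.0735,.16],-3.5)"
```

```text
t 0.77 pos [0.4094 0.3259 0.231 ] yaw_y 32.12 F [ 1.6  1.1 -1.1] w 0.03 gf 0.0
shift cm [-30.82   1.62   7.1 ] turn 0.622
```

Converted, -30.8 cm / 50 = -0.616, 1.6 cm / 50 = 0.032, 0.16 rad / 3.1416 = 0.0509.

Call:
{"fn": "arm_command", "kwargs": {"plan": [[[-0.3, -0.08, 0.004, 0, 0.0255], [-0.3, -0.16, 0.008, 0, 0.0509], [-0.3, -0.24, 0.012, 0, 0.0764], [-0.3, -0.32, 0.016, 0, 0.1019], [-0.3, -0.4, 0.02, 0, 0.1273], [-0.3, -0.48, 0.024, 0.04, 0.1528], [-0.3, -0.56, 0.028, 0.08, 0.1783], [-0.3, -0.616, 0.032, 0.14, 0.1974]]]}}

```text
t: 1.43
eef_pos: [0.5879, 0.0767, 0.1666]
tcp_rot: [[0.06, 0.998, 0.005], [0.998, -0.06, -0.0], [-0.0, 0.005, -1.0]]
force: [0.7, 0.2, 0.4]
grip_width: 0.0296
grasp_force: 0.0
```

```bash
python3 -c "
from h import *
to([.587,.0735,.045],-3.5)
a=robot.camera('top');b=robot.camera('side')
f=lambda i:cv2.resize(i,None,fx=4,fy=4,interpolation=cv2.INTER_CUBIC)
cv2.imwrite('pics/c2.png',np.hstack([f(a[130:230,245:345]),f(b[120:220,270:370])]))"
```

```text
t 1.43 pos [0.5879 0.0767 0.1666] yaw_y -3.45 F [0.7 0.2 0.4] w 0.0296 gf 0.0
shift cm [-0.32 -0.13 12.16] turn 0.001
```

View pics/c2.png

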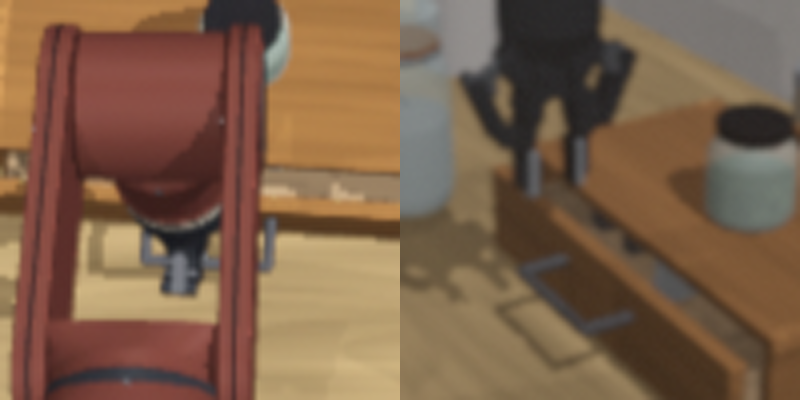

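The left half (top view) shows the wrist over the handle. The right half (side view) shows the fingers at (535,190) and (577,180), in front of and above the bar midpoint at about (555,300), so they straddle it as planned. Going down now.

Converted, 11.6 cm / 50 = 0.232, 11 cm / 50 = 0.22.

Call:
{"fn": "arm_command", "kwargs": {"plan": [[[-0.3, -0.006, 0, 0.04, 0], [-0.3, -0.006, 0, 0.08, 0], [-0.3, -0.006, 0, 0.12, 0], [-0.3, -0.006, 0, 0.15, 0], [-0.3, -0.006, 0, 0.18, 0], [-0.3, -0.006, 0, 0.2, 0], [-0.3, -0.006, 0, 0.22, 0], [-0.3, -0.006, 0, 0.232, 0]]]}}

```text
t: 2.2
eef_pos: [0.5844, 0.0767, 0.0481]
tcp_rot: [[0.054, 0.999, -0.001], [0.999, -0.054, 0.0], [0.0, -0.001, -1.0]]
force: [-0.4, -0.6, 0.6]
grip_width: 0.0302
grasp_force: 0.0
```

Call:
{"fn": "arm_command", "kwargs": {"plan": [[[-0.3, 0, 0, 0, 0], [-0.6, 0, 0, 0, 0], [-1, 0, 0, 0, 0], [-1, 0, 0, 0, 0], [-1, 0, 0, 0, 0], [-1, 0, 0, 0, 0]]], "grip_force": 30}}

```text
t: 2.7
eef_pos: [0.5858, 0.0764, 0.0499]
tcp_rot: [[0.055, 0.998, 0.002], [0.998, -0.055, 0.0], [0.0, 0.002, -1.0]]
force: [2.1, 1.3, 1.2]
grip_width: 0.0085
grasp_force: 29.7
```

Bar gripped (width 8.5 mm, 30 N). Pulling along the tool's -y.

Call:
{"fn": "arm_command", "kwargs": {"plan": [[[-1, 0, -0.012, 0, 0], [-1, 0, -0.03, 0, 0], [-1, 0, -0.05, 0, 0], [-1, 0, -0.07, 0, 0], [-1, 0, -0.09, 0, 0], [-1, 0, -0.11, 0, 0], [-1, 0, -0.13, 0, 0], [-1, 0, -0.15, 0, 0]]]}}

```text
t: 3.37
eef_pos: [0.5112, 0.0808, 0.0499]
tcp_rot: [[0.055, 0.998, 0.004], [0.998, -0.055, 0.001], [0.001, 0.004, -1.0]]
force: [4.4, 2.5, -1.6]
grip_width: 0.0085
grasp_force: 30.3
```

Converted, -5 cm / 50 = -0.1, -4.4 cm / 50 = -0.088.

Call:
{"fn": "arm_command", "kwargs": {"plan": [[[-1, 0, -0.016, 0, 0], [-1, 0, -0.032, 0, 0], [-1, 0, -0.048, 0, 0], [-1, 0, -0.064, 0, 0], [-1, 0, -0.076, 0, 0], [-1, 0, -0.088, 0, 0], [-1, 0, -0.094, 0, 0], [-1, 0, -0.1, 0, 0]]]}}

```text
t: 4.03
eef_pos: [0.4611, 0.0837, 0.0499]
tcp_rot: [[0.055, 0.998, 0.003], [0.998, -0.055, 0.001], [0.001, 0.003, -1.0]]
force: [4.4, 4.4, 0.8]
grip_width: 0.0086
grasp_force: 30.5
```

Converted, -1.2 cm / 50 = -0.024, -0.9 cm / 50 = -0.018.

Call:
{"fn": "arm_command", "kwargs": {"plan": [[[-1, 0, -0.006, 0, 0], [-1, 0, -0.012, 0, 0], [-1, 0, -0.018, 0, 0], [-1, 0, -0.024, 0, 0], [-1, 0, -0.024, 0, 0], [-1, 0, -0.024, 0, 0]]]}}

```text
t: 4.53
eef_pos: [0.4579, 0.0838, 0.0504]
tcp_rot: [[0.056, 0.998, 0.023], [0.998, -0.056, 0.001], [0.002, 0.023, -1.0]]
force: [41.0, 3.5, -38.8]
grip_width: 0.0085
grasp_force: 28.9
```

The drawer is at its stop: the pull force rose to 41 N after 128 mm. Relaxing, opening and lifting off.

Converted, 0.8 cm / 50 = 0.016, 0.4 cm / 50 = 0.008.

Call:
{"fn": "arm_command", "kwargs": {"plan": [[[-1, 0, 0.008, 0, 0], [-1, 0, 0.016, 0, 0], [-1, 0, 0.016, 0, 0], [-0.6, 0, 0.016, 0, 0], [-0.3, 0, 0.016, 0, 0], [-0.3, 0, 0.016, 0, 0], [-0.3, 0, 0.016, 0, 0], [-0.3, 0, 0.016, 0, 0]]]}}

```text
t: 5.2
eef_pos: [0.4555, 0.0833, 0.0487]
tcp_rot: [[0.055, 0.998, -0.001], [0.998, -0.055, -0.0], [-0.0, -0.001, -1.0]]
force: [-1.1, 0.5, -0.1]
grip_width: 0.0297
grasp_force: 0.0
```

Converted, -13 cm / 50 = -0.26, -12 cm / 50 = -0.24.

Call:
{"fn": "arm_command", "kwargs": {"plan": [[[-0.3, 0, 0, -0.02, 0], [-0.3, 0, 0, -0.06, 0], [-0.3, 0, 0, -0.12, 0], [-0.3, 0, 0, -0.18, 0], [-0.3, 0, 0, -0.24, 0], [-0.6, 0, 0, -0.26, 0], [-1, 0, 0, -0.26, 0], [-1, 0, 0, -0.26, 0]]]}}

```text
t: 5.87
eef_pos: [0.4561, 0.0834, 0.1792]
tcp_rot: [[0.055, 0.998, 0.001], [0.998, -0.055, -0.0], [0.0, 0.001, -1.0]]
force: [-0.7, 0.4, -0.7]
grip_width: 0.0002
grasp_force: 0.0
```

```bash
python3 -c "
from h import *
st()
a=robot.camera('top');b=robot.camera('side'); cv2.imwrite('pics/top3.png',a); cv2.imwrite('pics/side3.png',b)
f=lambda i:cv2.resize(i,None,fx=4,fy=4,interpolation=cv2.INTER_CUBIC)
cv2.imwrite('pics/c3.png',np.hstack([f(a[130:255,240:340]),f(b[140:265,250:350])]))
cv2.imwrite('pics/c3b.png',np.hstack([f(a[130:255,240:340]),f(b[140:265,250:350])]))"
```

```text
t 5.87 pos [0.4561 0.0834 0.1792] yaw_y -3.15 F [-0.7  0.4 -0.7] w 0.0002 gf 0.0
```

View pics/c3.png

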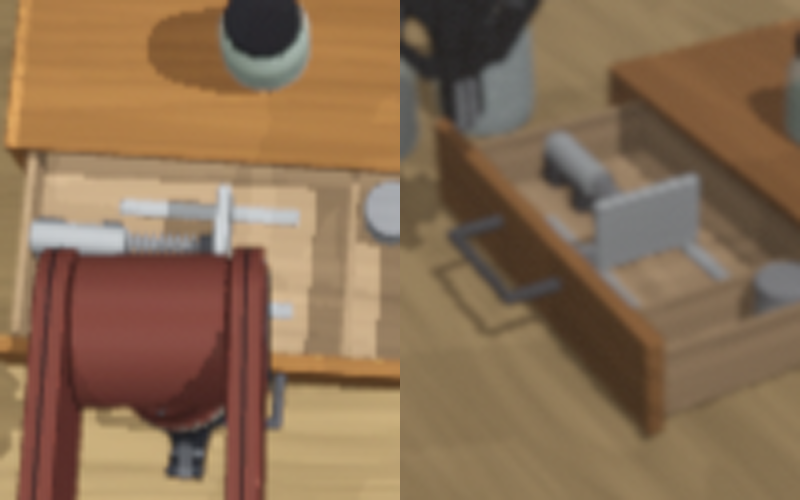

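In the crop's top-view half the follower plate's back end is at about (222,185) and its pushing-side edge at x≈231, with the empty bay to its right. In the side half the face corners are (598,203), (697,176), (700,238) and (600,268). The drawer is fully out. Measuring the face next.

Run:
```python
from h import *
np.set_printoptions(precision=4,suppress=True)
S=lambda x,y:(250+(x-400+.5)/4-.5,140+(y+.5)/4-.5)
T=lambda x,y:(240+(x+.5)/4-.5,130+(y+.5)/4-.5)
print("back top corner",tri(S(698,175),T(231,185)))
for n,p,z in (("bt",(698,175),.08),("ft",(598,203),.08),("bb",(700,238),.022),("fb",(600,268),.022)): print(n,plane("side",S(*p),z))
print("top bt",plane("top",T(231,185),.08), "panel top inner (left img 200,358)",plane("top",T(200,355),.088),plane("top",T(200,366),.088))
print("divider", plane("top",T(348,260),.05),plane("top",T(318,260),.018))
to([.600,.025,.16],-3.5)
```

```text
back top corner (array([0.647 , 0.072 , 0.0813]), np.float64(0.0016814829762448456))
bt [0.6474 0.074  0.08  ]
ft [0.5598 0.0806 0.08  ]
bb [0.6489 0.0723 0.022 ]
fb [0.559  0.0791 0.022 ]
top bt [0.6481 0.0717 0.08  ] panel top inner (left img 200,358) [0.5079 0.0934 0.088 ] [0.4991 0.0932 0.088 ]
divider [ 0.5929 -0.0234  0.05  ] [0.5994 0.0015 0.018 ]
t 5.97 pos [0.4548 0.0833 0.1772] yaw_y -3.15 F [-0.8 -0.1 -0.5] w 0.0003 gf 0.0
shift cm [-5.03 14.83  1.67] turn 0.006
```

The face spans x 0.559–0.648 m (89 mm) at y≈0.075, with its top measured at 81 mm. The divider is at y≈-0.023. All of this matches the description. Moving above the empty bay, fingers shut.

Converted, 14.8 cm / 50 = 0.296, 12 cm / 50 = 0.24, 0.006 rad / 3.1416 = 0.0019.

Call:
{"fn": "arm_command", "kwargs": {"plan": [[[-1, -0.02, 0.06, 0, 0], [-1, -0.04, 0.12, 0, 0], [-1, -0.06, 0.18, 0, 0], [-1, -0.08, 0.24, 0, 0], [-1, -0.1, 0.296, 0, 0.0019], [-1, -0.1, 0.296, 0, 0.0019], [-1, -0.1, 0.296, 0, 0.0019]]]}}

```text
t: 6.55
eef_pos: [0.6003, 0.0247, 0.1757]
tcp_rot: [[0.062, 0.998, -0.005], [0.998, -0.062, 0.001], [0.0, -0.005, -1.0]]
force: [-0.1, 0.0, -0.8]
grip_width: -0.0002
grasp_force: 0.0
```

```bash
python3 -c "
from h import *
to([.600,.025,.048],-3.5)
a=robot.camera('top');b=robot.camera('side')
f=lambda i:cv2.resize(i,None,fx=4,fy=4,interpolation=cv2.INTER_CUBIC)
cv2.imwrite('pics/c4.png',np.hstack([f(a[130:255,240:340]),f(b[140:265,260:360])]))
print(proj('side',[.6,.025,.018]),proj('side',[.6,.025,.06]))"
```

```text
t 6.55 pos [0.6003 0.0247 0.1757] yaw_y -3.57 F [-0.1  0.  -0.8] w -0.0002 gf 0.0
shift cm [ 0.02  0.03 12.77] turn -0.001
[320.20729686 211.7229782 ] [320.26302231 200.16760097]
```

View pics/c4.png

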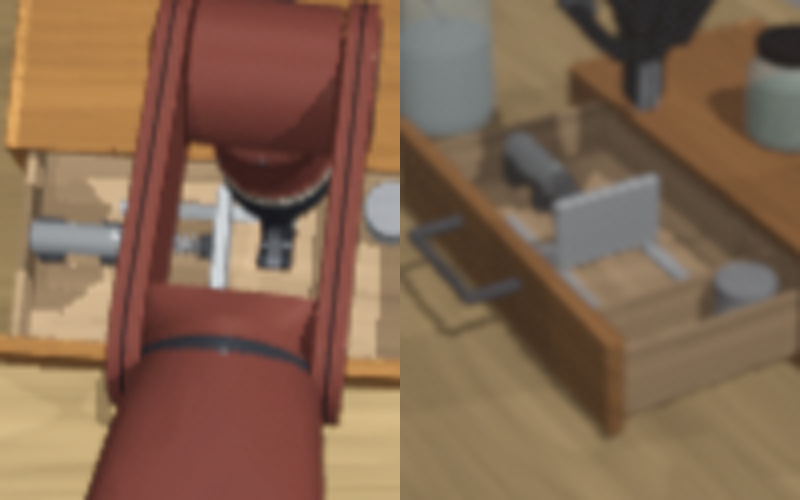

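In the top-view half the shut fingers show at (275,250), right of the plate at (222,240). In the side half they hang at (648,90), over the bay, with the black-lid jar well clear on the right. Going down into the bay.

Converted, 12.7 cm / 50 = 0.254, 12 cm / 50 = 0.24.

Call:
{"fn": "arm_command", "kwargs": {"plan": [[[-1, 0, 0, 0.04, 0], [-1, 0, 0, 0.08, 0], [-1, 0, 0, 0.12, 0], [-1, 0, 0, 0.16, 0], [-1, 0, 0, 0.19, 0], [-1, 0, 0, 0.22, 0], [-1, 0, 0, 0.24, 0], [-1, 0, 0, 0.254, 0]]]}}

```text
t: 7.32
eef_pos: [0.5993, 0.026, 0.0506]
tcp_rot: [[0.06, 0.998, -0.002], [0.998, -0.06, 0.0], [0.0, -0.002, -1.0]]
force: [-0.8, -0.4, -0.1]
grip_width: -0.0001
grasp_force: 0.0
```

Converted, 3 cm / 50 = 0.06, 2.5 cm / 50 = 0.05.

Call:
{"fn": "arm_command", "kwargs": {"plan": [[[-1, 0.01, 0, 0, 0], [-1, 0.02, 0, 0, 0], [-1, 0.03, 0, 0, 0], [-1, 0.04, 0, 0, 0], [-1, 0.05, 0, 0, 0], [-1, 0.06, 0, 0, 0]]]}}

```text
t: 7.82
eef_pos: [0.6034, 0.056, 0.0527]
tcp_rot: [[0.061, 0.998, 0.001], [0.998, -0.061, -0.0], [0.0, 0.001, -1.0]]
force: [0.1, -0.2, 0.5]
grip_width: -0.0
grasp_force: 0.0
```

Converted, 0.6 cm / 50 = 0.012, 0.4 cm / 50 = 0.008.

Call:
{"fn": "arm_command", "kwargs": {"plan": [[[-1, 0.004, 0, 0, 0], [-1, 0.008, 0, 0, 0], [-1, 0.012, 0, 0, 0], [-1, 0.012, 0, 0, 0]]]}}

```text
t: 8.15
eef_pos: [0.6033, 0.0616, 0.0519]
tcp_rot: [[0.061, 0.998, -0.0], [0.998, -0.061, 0.0], [0.0, -0.0, -1.0]]
force: [0.2, 0.3, 0.2]
grip_width: -0.0
grasp_force: 0.0
```

Call:
{"fn": "arm_command", "kwargs": {"plan": [[[-1, 0.004, 0, 0, 0], [-1, 0.008, 0, 0, 0], [-1, 0.008, 0, 0, 0]]]}}

```text
t: 8.4
eef_pos: [0.6035, 0.0646, 0.0519]
tcp_rot: [[0.061, 0.998, -0.0], [0.998, -0.061, -0.001], [-0.001, -0.0, -1.0]]
force: [-0.4, -4.0, -0.1]
grip_width: -0.0003
grasp_force: 2.0
```

Contact at TCP y≈0.064 with 4 N, the spring's preload. Pushing on steadily.

Converted, 3.6 cm / 50 = 0.072, 3.2 cm / 50 = 0.064.

Call:
{"fn": "arm_command", "kwargs": {"plan": [[[-1, 0.008, 0, 0, 0], [-1, 0.018, 0, 0, 0], [-1, 0.028, 0, 0, 0], [-1, 0.038, 0, 0, 0], [-1, 0.048, 0, 0, 0], [-1, 0.056, 0, 0, 0], [-1, 0.064, 0, 0, 0], [-1, 0.072, 0, 0, 0]]]}}

```text
t: 9.07
eef_pos: [0.6056, 0.0995, 0.052]
tcp_rot: [[0.061, 0.998, -0.001], [0.998, -0.061, -0.003], [-0.003, -0.001, -1.0]]
force: [-0.7, -9.2, 1.4]
grip_width: 0.0003
grasp_force: 4.6
```

Converted, 1.8 cm / 50 = 0.036, 1.5 cm / 50 = 0.03.

Call:
{"fn": "arm_command", "kwargs": {"plan": [[[-1, 0.006, 0, 0, 0], [-1, 0.012, 0, 0, 0], [-1, 0.018, 0, 0, 0], [-1, 0.024, 0, 0, 0], [-1, 0.03, 0, 0, 0], [-1, 0.036, 0, 0, 0], [-1, 0.036, 0, 0, 0], [-1, 0.036, 0, 0, 0]]]}}

```text
t: 9.73
eef_pos: [0.6066, 0.1173, 0.0519]
tcp_rot: [[0.061, 0.998, -0.001], [0.998, -0.061, -0.003], [-0.003, -0.001, -1.0]]
force: [-1.3, -8.9, 2.0]
grip_width: 0.0001
grasp_force: 4.6
```

```bash
python3 -c "
from h import *
st()
a=robot.camera('top');b=robot.camera('side')
f=lambda i:cv2.resize(i,None,fx=4,fy=4,interpolation=cv2.INTER_CUBIC)
cv2.imwrite('pics/c5.png',np.hstack([f(a[130:255,240:340]),f(b[140:265,260:360])]))"
```

```text
t 9.73 pos [0.6066 0.1173 0.0519] yaw_y -3.51 F [-1.3 -8.9  2. ] w 0.0001 gf 4.6
```

View pics/c5.png

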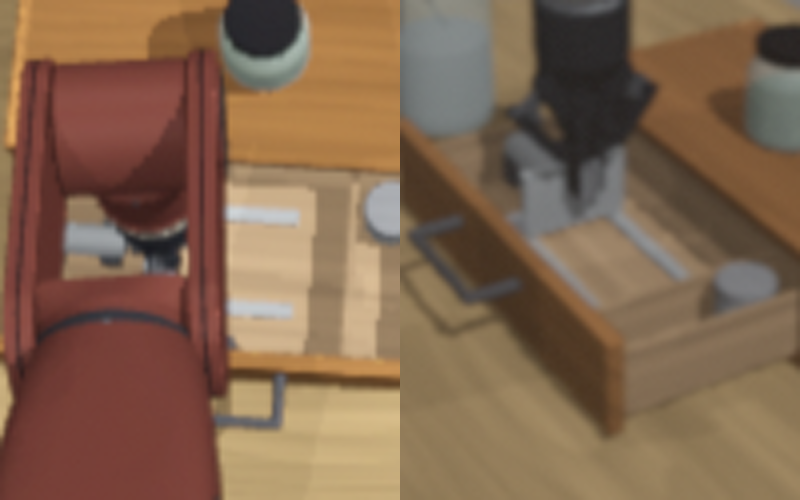

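The plate is pushed over in the crop's side half, with its front corner at (525,200). The drawer panel corner is unmoved at (610,435), and the jars are standing. Travel by TCP is about 53 mm, so I'll add 2 mm for margin and settle.

Converted, 0.2 cm / 50 = 0.004, 0.1 cm / 50 = 0.002.

Call:
{"fn": "arm_command", "kwargs": {"plan": [[[-1, 0.002, 0, 0, 0], [-1, 0.004, 0, 0, 0], [-1, 0.004, 0, 0, 0], [-1, 0.004, 0, 0, 0], [-1, 0.004, 0, 0, 0], [-1, 0.004, 0, 0, 0], [-1, 0.004, 0, 0, 0], [-1, 0.004, 0, 0, 0]]]}}

```text
t: 10.5
eef_pos: [0.6067, 0.119, 0.0519]
tcp_rot: [[0.061, 0.998, -0.001], [0.998, -0.061, -0.003], [-0.003, -0.001, -1.0]]
force: [-1.4, -9.2, 2.1]
grip_width: -0.0001
grasp_force: 4.7
```

Run:
```python
from h import *
st(); b=robot.camera('side')
r=plane("side",(260+(125-.0)/4-.5,140+200/4-.5),.08); print("front top corner of plate ~",r)
f=cv2.resize(b[165:215,285:345],None,fx=9,fy=9,interpolation=cv2.INTER_CUBIC); cv2.imwrite("pics/c6.png",f)
```

```text
t 10.5 pos [0.6067 0.119  0.0519] yaw_y -3.52 F [-1.4 -9.2  2.1] w -0.0001 gf 4.7
front top corner of plate ~ [0.54118654 0.09913453 0.08      ]
```

View pics/c6.png

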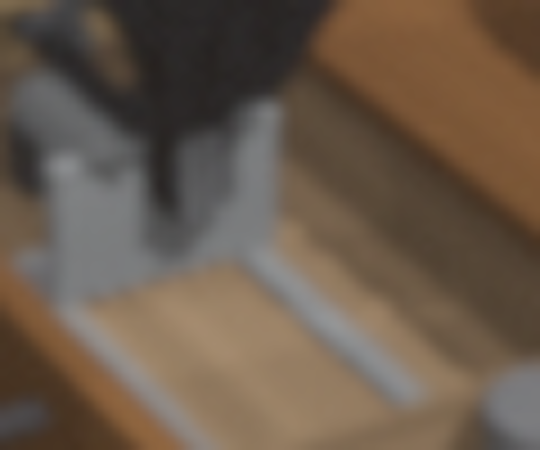

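The plate face's corners in this crop are (50,160), (281,105), (62,303) and (272,247), with the shut fingers pressed against its middle. Checking the travel from those.

Run:
```python
from h import *
X=np.array([np.cos(np.radians(-3.5)),np.sin(np.radians(-3.5))]);Y=np.array([-X[1],X[0]])
S=lambda x,y:(285+(x+.5)/9-.5,165+(y+.5)/9-.5)
old=dict(bt=(.6474,.074),ft=(.5598,.0806),bb=(.6489,.0723),fb=(.559,.0791))
for k,p,z in (("ft",(50,160),.08),("bt",(281,105),.08),("fb",(62,303),.022),("bb",(272,247),.022)):
    d=plane("side",S(*p),z)[:2]-old[k]; print(k,(d@X).round(4),(d@Y).round(4))
```

```text
ft -0.0016 0.058
bt 0.0006 0.0536
fb 0.0002 0.057
bb -0.0054 0.0545
```

The pictures give about 56 mm of travel, in line with the 55 mm from the TCP. The drawer hasn't moved and the push is 9 N. Handing in.

```bash
python3 -c "
from h import *
print(robot.finish_job())"
```

```text
the job is handed in; nothing more can be done
None
```

I handed the job in with the drawer out at its stop and the fingers holding the follower at about 55 mm of its 60 mm travel, past the 42 mm click and pressing with about 9 N. The jars near the drawer were standing in the last pictures and nothing else was touched. I didn't measure the pawl's snap-back separately, and the hand-in gave no verdict.

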